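Measure a dough slice and lock the log slicer's stop leg at that thickness

TASK

Find out how thick the dough slice under the thickness gauge is: press the gauge's button down until its foot rests on the slice, without crushing it, read the height, and let the gauge spring back up. Then take the log slicer's sprung stop leg by its upright grip post, slide it to the mark for that same thickness (10, 20 or 30 mm between blade and stop), and while holding it there push the U-shaped cam lever fully down. Finish with the lever closed and your grip still holding the post at the mark, and leave everything else where it is.

Things in the scene. Friction and masses are not known exactly. Their poses are not given: they have to be found in the camera images.
- gauge_rod (a joint): height in m of the gauge's foot above its anvil, so with the foot resting on a slice it is the slice's thickness. Free it stands at 0.042 (spring, up); pressing the button lowers it, against 1.5 N at the top rising to about 4 N at 10 mm
- button_top (a point): centre of the top of the gauge's black push button, 26 mm across, 10 mm thick, on the upright 8 mm rod whose lower end is the foot. It faces up, 142 mm plus the foot's height above the table. It is sprung on the rod: once the foot has met the slice the button yields by up to 10 mm more, at 5.5 to 9.5 N, before it is solid. The housing below it ends 126 mm above the table
- gauge_foot (a point): flat steel foot of the gauge, 24 mm across, 4 mm thick; this point is the centre of its underside
- anvil (a point): centre of the top of the gauge's round anvil, 72 mm across, 14 mm above the table, straight below the foot; the gauge is fixed to the table
- slice_a: a round slice of chilled dough with dark chips, 56 mm across and 10, 20 or 30 mm thick (a, b and c are all different); origin at the centre of its underside, z up. One of the three lies on the gauge's anvil (the one within 20 mm of it sideways), the other two on the marble slab at the back
- slice_b: a round slice of chilled dough with dark chips, 56 mm across and 10, 20 or 30 mm thick (a, b and c are all different); origin at the centre of its underside, z up. One of the three lies on the gauge's anvil (the one within 20 mm of it sideways), the other two on the marble slab at the back
- slice_c: a round slice of chilled dough with dark chips, 56 mm across and 10, 20 or 30 mm thick (a, b and c are all different); origin at the centre of its underside, z up. One of the three lies on the gauge's anvil (the one within 20 mm of it sideways), the other two on the marble slab at the back
- slicer: the log slicer, fixed to the table: a white board 400 x 130 x 15 mm, an aluminium rail 68 mm wide on it, a steel blade frame (190 mm high) and a dough log in a cradle. Origin on the table under the rail; y runs along the rail towards the blade (blade plane at y = +160 mm), x across the rail away from the robot, z up
- scale_zero (a point): the 0 line of the scale beside the rail, on its +x side: a short line every 5 mm and a long one every 10 mm, counted away from the blade. A pointer at the foot of the saddle's edge on the blade side shows the gap between blade and stop plate
- stop_leg (a joint): gap in m between blade and stop plate, as the scale shows: 0.010, 0.020, 0.030 at those marks. Grows as the leg slides away from the blade (slicer -y), up to 0.070, where a spring of about 2 N parks it when nothing holds it. With the cam lever fully closed it is clamped and must not be dragged
- grip_post (a point): centre of the top face, 112 mm above the table, of the dark steel grip post on the stop leg's saddle: 24 mm across the rail (x), 12 mm along it (y), 60 mm high. Grip its two 24 mm wide faces, fingers closing along the rail. Axes as the slicer's. It sits at slicer x = 0, y = 30 mm minus the gap, and moves exactly with the leg. The saddle below (80 x 75 mm) has its top 52 mm above the table
- cam_lever (a joint): angle in rad of the cam lever: 0 closed (lying flat, end of its travel), growing as it lifts, up to 0.72. It stays where it is left; stiffness 0.10 N m (some 4 N pressed down right beside the post), a little more in the last 0.3 rad, where its cam bites the rail: see that the leg is still at its mark before that
- lever_pin (a point): the cam lever's pin, along the rail, 28 mm to the robot's side of the post's centre (slicer -x), 57 mm above the table. The lever is an aluminium U that straddles the post: two flat arms 18 mm wide, 6 mm thick, one on each side of the post and 3 mm from it, right below fingers that grip the post, joined by a cross bar beyond it
- lever_bar (a point): middle of the top of the lever's cross bar, 60 mm from the pin. Closed, the arms' top is 60 mm above the table; open by 0.7 rad it is about 18 mm higher beside the middle of the post, 26 mm beside its far edge and 38 mm at the cross bar. Pressing the arms straight down beside the post closes the lever
- scraper: bench scraper lying near the robot, 150 mm wide, to be left alone
- rolling_pin: wooden rolling pin at the back, to be left alone
- tart_ring: steel ring, 100 mm across, 20 mm high, right of the slicer, to be left alone
- jar: glass jar, 100 mm high, to be left alone
- bowl: steel bowl, 120 mm across, 55 mm high, to be left alone
- timer: round kitchen timer, 64 mm across, 34 mm high, to be left alone
Things that resemble listed ones, but are neither listed nor needed, are in the scene too. What is shaped like the part that bears gauge_rod but blue or turquoise is not meant.

How it is judged:
By the outcome, as a careful person would: the job done as asked, in the order asked, and still so for the second after the job is handed in, while the arm keeps its last pose, push and grip.
It also fails if it takes over 72 s, if anything falls off the work surface, if the arm or the gripper's body presses on something with over 40 N, if the wrist force passes 120 N, or if a joint passes its speed limit or range.

ROBOT

A 6-joint arm with a two-finger parallel gripper is mounted at the origin on the work surface. World frame = base frame: x ahead of the robot, y to its left, z up, the work surface at z = 0. Lengths are in m, angles in rad, forces in N, time in s.
With the tool pointing down it reaches from about 0.35 to 0.775 m from the base axis. Payload 7.3 kg.
Tool frame: the origin (TCP) lies on the centre line of the jaws, within the pads' length; the fingertips stand 8 mm ahead of it and the grasp point (between the pads) lies 11 mm behind it; z points along the fingers, y is the line along which they close (so a half turn about z gives the same grasp; the last joint's range is limited). The gripper opens to 92 mm and grips with 3 to 60 N. Pads are 19 mm wide; open, the fingers measure 130 mm over their backs; the gripper's body (75 mm by 190 mm) begins 47 mm behind the grasp point.
Start: joints at [-1.46, 0.342, 1.524, -0, 1.275, -0.146], TCP at [0.133, -0.508, 0.235] pointing down, gripper open.
Joint ranges: [-2.53, 2.53], [-0.77, 2.02], [0.04, 2.7], [-1, 4.14], [0.28, 2.66], [-3.11, 3.11]. Speed limits (rad/s): [2.57, 2.57, 3.14, 3.14, 3.14, 3.14].

INTERFACE

Orientations are given as a 3x3 rotation matrix whose columns are the frame's x, y, z axes.
In Python, from station import monitor, snapshot, calibration, robot gives the robot as it stands. The module is installed in compiled form; this text tells all that it offers.
- The arm moves only by the tool play_rows, never from a script. Its arguments are lists of equal length, an entry for each row: "translation": the shift along the tool's x, y, z in cm, a list of three; "delta_rot": the turn, a rotation vector about the tool's x, y, z in rad, a list of three. A call has 1 to 5 rows; each row shifts and turns the commanded pose from where the row before left it, along the tool's axes as they then stand; what a row does not reach is not made up. A row lasts 1/10 s, in which the tool goes at most 50 mm and 8.59 degrees, less where a joint would pass 70% of its speed; a pose out of reach is approached as far as the arm can. A call with a gripper value outside its range is refused whole. "hand" is the finger opening in cm, from 0 to 9.18, set as the call begins (left out, the last holds). The fingers move at their own pace and stop on an object; "squeeze" is the grip in N (left out, the last holds). Time passes only in rows, so rows that do not move let the fingers close. It gives the time, the measured TCP pose, the force, the opening and the grip force at its end, in the units of the state.
- monitor.state(): the state, without advancing time (a new reading comes with each control period).
- snapshot(name): name is "side" or "top"; returns the picture (480x640x3 uint8, red, green, blue); there is no depth.
- calibration(name): a dict with "camera_matrix" (3x3 intrinsics, pixels), "rvec" (rotation vector, rad) and "tvec" (3), from world to camera coordinates, as OpenCV has them. Camera axes: x right, y down, z forward; pixel columns grow to the right and rows downward; lengths in m; the calibration is good to about 2 mm. A picture is of the moment at which its call begins. calibration takes no time and is no camera call.
- robot.job_done(): hands the job in; it is judged then, once.
The state is a dict: "t": time; "joint_positions": joint angles; "dq": joint speeds; "joint_efforts": joint torques, N m; "tool_pos": TCP position; "orientation": TCP orientation; "force": force on the tool from outside, world axes, zero at the start; "moment": the same for the moment, N m; "opening": finger opening in m; "grip_force": force on a finger pad.
Only numpy, scipy, OpenCV 4.12 (cv2) and the standard library are available. Lean on these libraries where they do the work, as an engineer would, in place of code of your own. Each camera call takes 0.05 s, during which the arm holds its last target. There are 200 camera calls.

## Working session

There is one attempt and no reset: what is moved stays moved. The work goes in short steps, Python scripts to look and compute and a tool call to move; the robot and the scene stay as the last step left them, time stands still between calls to the robot, and variables do not carry over. Pictures are saved under pics/ and viewed, at most 10 in all, crops included, and the job is handed in when it is done.

Besides the shell and the picture viewer there is one more tool, called after "Call:" as a command line: name --argument value ..., lists and objects as JSON in quotes. play_rows: Moves the arm, as the interface text tells. Its arguments: {"type":"object","properties":{"translation":{"type":"array"},"delta_rot":{"type":"array"},"hand":{"type":"number"},"squeeze":{"type":"number"}},"required":["translation","delta_rot"]}

```bash
mkdir -p pics; python3 - <<'E'
from station import monitor, snapshot, calibration
import cv2
for n in("side","top"):
    cv2.imwrite(f"pics/{n}0.png",snapshot(n)[:,:,::-1])
    print(calibration(n))
s=monitor.state();print(s["t"],s["tool_pos"],s["orientation"],s["force"],s["opening"])
E
```

```text
{'camera_matrix': array([[493.03972258,   0.        , 337.25044556],
       [  0.        , 493.03972258, 241.05659665],
       [  0.        ,   0.        ,   1.        ]]), 'rvec': array([ 0.11378025, -2.83956015,  1.21241752]), 'tvec': array([0.47580167, 0.15374171, 1.41711796])}
{'camera_matrix': array([[513.74337485,   0.        , 324.73158629],
       [  0.        , 513.74337485, 237.80093375],
       [  0.        ,   0.        ,   1.        ]]), 'rvec': array([ 2.14904383, -2.21214559,  0.1063521 ]), 'tvec': array([-0.08956931,  0.47650132,  1.26865017])}
0.1 [ 0.13332814 -0.50742906  0.23412182] [[ 9.67210935e-01  2.53974383e-01 -1.43755437e-04]
 [ 2.53974340e-01 -9.67210000e-01  1.36065397e-03]
 [ 2.06529555e-04 -1.35254959e-03 -9.99999064e-01]] [-0.73794572 -0.17808003 -0.32421609] 0.09175988336013488
```

View pics/side0.png

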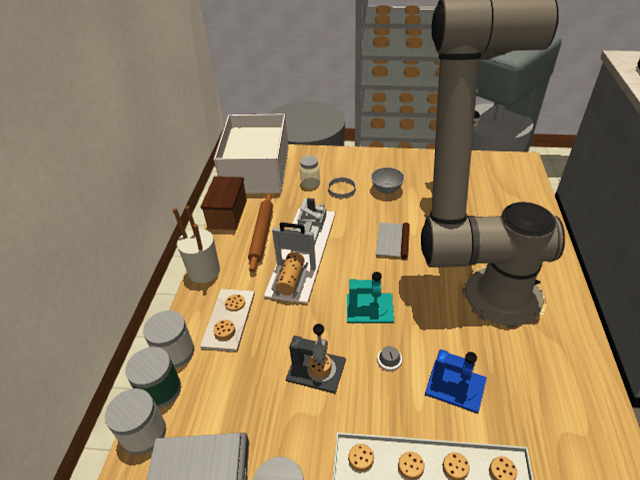

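View pics/top0.png

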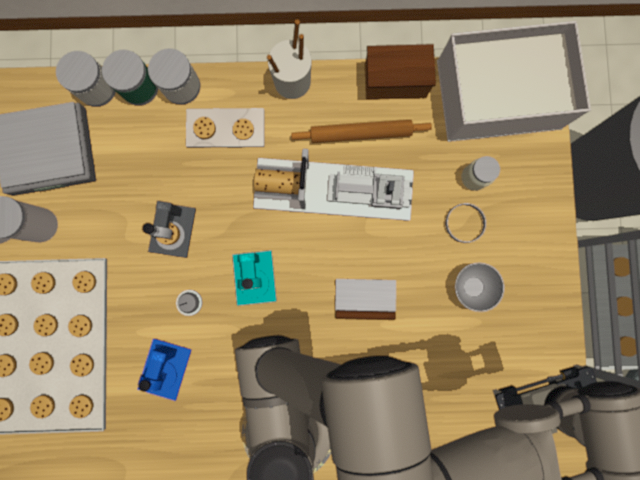

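The top view shows the grey/black gauge at (165,232), with turquoise at (255,278) and blue at (165,370) as decoys. The grey one holds a slice and isn't blue or turquoise, so it is the one meant. The slicer runs from (255,185) to (412,190), with its saddle at about (370,187). I'll enlarge both to confirm.

```bash
python3 - <<'E'
import cv2,numpy as np
t=cv2.imread("pics/top0.png");s=cv2.imread("pics/side0.png")
def c(im,x,y,w=80,h=60):
    return cv2.resize(im[y:y+h,x:x+w],(400,300),interpolation=cv2.INTER_CUBIC)
o=np.vstack([np.hstack([c(t,130,200),c(t,330,160)]),np.hstack([c(s,280,320),c(s,270,190)])])
cv2.imwrite("pics/c1.png",o)
E
```

```text
(no output)
```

View pics/c1.png

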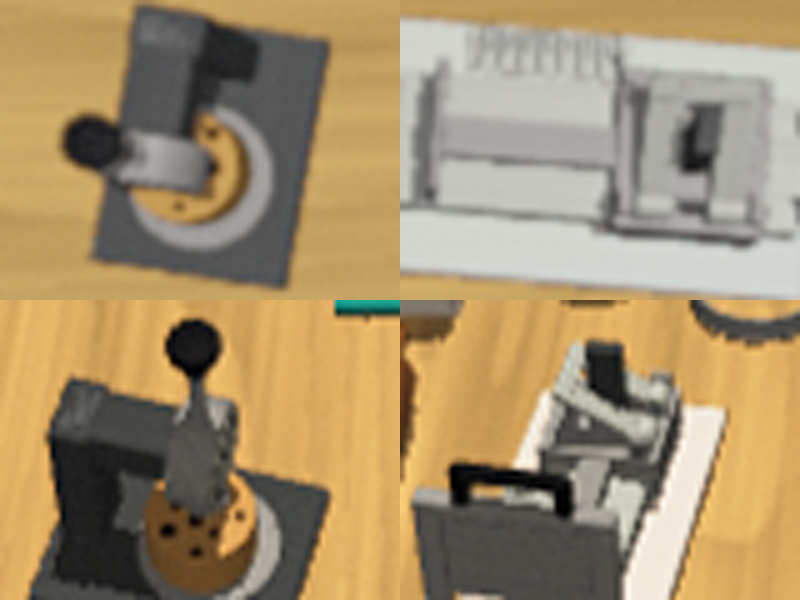

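```bash
cat > h.py <<'E'
import numpy as np,cv2
from station import calibration
def ray(n,p):
    c=calibration(n);R=cv2.Rodrigues(c["rvec"])[0]
    d=R.T@np.linalg.inv(c["camera_matrix"])@[p[0],p[1],1];return -R.T@c["tvec"],d
def onz(n,p,z):
    o,d=ray(n,p);return np.round(o+d*(z-o[2])/d[2],4)
def proj(n,P):
    c=calibration(n);return cv2.projectPoints(np.float64([P]),c["rvec"],c["tvec"],c["camera_matrix"],None)[0].ravel().round(1)
E
python3 - <<'E'
from h import *
print("cam",ray("top",(0,0))[0],ray("side",(0,0))[0])
print("button",onz("top",(148.2,228.4),.184),onz("side",(318.6,329.3),.184))
print("anvil",onz("top",(130+190/5,200+172/5),.014))
print("post",onz("top",(392.4,184.6),.112),onz("side",(311,199.3),.112))
b=[onz("top",p,.015) for p in((257,159),(414,166),(411,219),(253,209))];print(b)
for i,j in((0,1),(3,2)):
    d=b[i]-b[j];print(np.linalg.norm(d),np.arctan2(-d[0],d[1]))
print("zero? ",[onz("top",p,.015) for p in ((330+76/5,160+30/5),(330+218/5,160+38/5))])
E
```

```text
cam [ 0.36043852 -0.0895607   1.30637375] [0.37260292 0.95462784 1.09913593]
button [0.4911 0.2844 0.184 ] [0.4907 0.2934 0.184 ]
anvil [0.4943 0.2913 0.014 ]
post [ 0.5871 -0.2655  0.112 ] [ 0.5824 -0.2585  0.112 ]
[array([0.6813, 0.0637, 0.015 ]), array([ 0.6521, -0.3371,  0.015 ]), array([ 0.5159, -0.3234,  0.015 ]), array([0.5527, 0.0761, 0.015 ])]
0.40186226496151645 -0.07272580295909198
0.40119133839104754 -0.09185592391068931
zero?  [array([ 0.6569, -0.1611,  0.015 ]), array([ 0.6508, -0.2335,  0.015 ])]
```

Call:
play_rows --translation '[[4,0,0],[4,0,0],[4,0,0],[4,-3,0],[4,-3,0]]' --delta_rot '[[0,0,0.113],[0,0,0.113],[0,0,0.113],[0,0,0],[0,0,0]]' --hand 0 --squeeze 20

```text
t: 0.6
tool_pos: [0.3375, -0.4366, 0.234]
orientation: [[0.997, -0.083, -0.001], [-0.083, -0.997, 0.001], [-0.001, -0.001, -1.0]]
force: [0.1, 0.5, 0.8]
opening: 0.0565
grip_force: 0.0
```

Call:
play_rows --translation '[[3,-4,0],[3,-4,0],[3,-4,0],[2,-4,0],[0,-4,0]]' --delta_rot '[[0,0,0],[0,0,0],[0,0,0],[0,0,0],[0,0,0]]'

```text
t: 1.1
tool_pos: [0.4642, -0.2453, 0.234]
orientation: [[0.997, -0.081, 0.0], [-0.081, -0.997, 0.0], [0.0, -0.0, -1.0]]
force: [0.5, 0.6, 0.1]
opening: 0.0164
grip_force: 0.0
```

Call:
play_rows --translation '[[0,-4.5,0],[0,-4.5,0],[0,-4.5,0],[0,-4.5,0],[0,-4.5,0]]' --delta_rot '[[0,0,0],[0,0,0],[0,0,0],[0,0,0],[0,0,0]]'

```text
t: 1.6
tool_pos: [0.4804, -0.0211, 0.2345]
orientation: [[0.997, -0.082, -0.0], [-0.082, -0.997, 0.0], [-0.0, 0.0, -1.0]]
force: [0.6, 1.0, 1.2]
opening: 0.0005
grip_force: 0.0
```

Call:
play_rows --translation '[[-0.4,-4.5,0],[-0.4,-4.5,0],[-0.4,-4.5,0],[-0.4,-4.5,0],[0,-4.5,0]]' --delta_rot '[[0,0,0],[0,0,0],[0,0,0],[0,0,0],[0,0,0]]'

```text
t: 2.1
tool_pos: [0.4826, 0.2045, 0.2345]
orientation: [[0.997, -0.082, -0.001], [-0.082, -0.997, -0.0], [-0.001, 0.0, -1.0]]
force: [0.8, -0.7, -0.1]
opening: 0.0007
grip_force: 0.0
```

Call:
play_rows --translation '[[0,-4,0],[0,-2,0],[0,0,0],[0,0,0]]' --delta_rot '[[0,0,0],[0,0,0],[0,0,0],[0,0,0]]'

```text
t: 2.5
tool_pos: [0.4879, 0.2622, 0.2341]
orientation: [[0.997, -0.081, -0.001], [-0.081, -0.997, -0.001], [-0.001, 0.001, -1.0]]
force: [0.6, 0.6, -0.8]
opening: 0.0008
grip_force: 0.0
```

Call:
play_rows --translation '[[0.1,-2.6,0],[0,0,1.5],[0,0,1.5],[0,0,0],[0,0,0]]' --delta_rot '[[0,0,0],[0,0,0],[0,0,0],[0,0,0],[0,0,0]]'

```text
t: 3.0
tool_pos: [0.4916, 0.2871, 0.205]
orientation: [[0.996, -0.084, -0.0], [-0.084, -0.996, -0.0], [-0.0, 0.0, -1.0]]
force: [-0.2, 0.4, 0.9]
opening: 0.0004
grip_force: 0.0
```

```bash
python3 - <<'E'
from h import *
from station import snapshot,monitor
s=snapshot("side")[:,:,::-1];t=snapshot("top")[:,:,::-1]
c=lambda im,x,y,w=100,h=120:cv2.resize(im[y:y+h,x:x+w],(400,480),interpolation=cv2.INTER_CUBIC)
cv2.imwrite("pics/c2.png",np.hstack([c(s,270,270),c(t,100,170)]))
st=monitor.state();print(st["tool_pos"],st["force"])
E
```

```text
[0.49200593 0.28768713 0.20569803] [ 0.21061945 -0.14710921 -0.14904692]
```

View pics/c2.png

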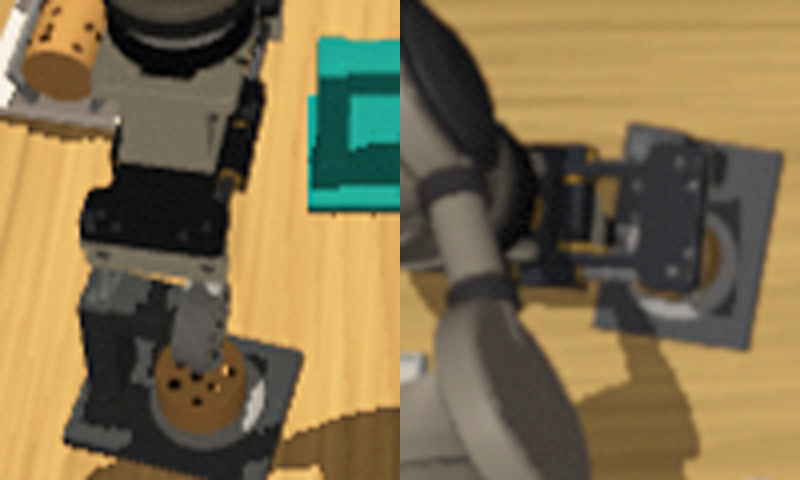

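Call:
play_rows --translation '[[0,0,0.6],[0,0,0.6],[0,0,0.4],[0,0,0.0],[0,0,0.0]]' --delta_rot '[[0,0,0],[0,0,0],[0,0,0],[0,0,0],[0,0,0]]'

```text
t: 3.6
tool_pos: [0.4914, 0.2882, 0.1887]
orientation: [[0.997, -0.082, -0.0], [-0.082, -0.997, -0.0], [-0.0, 0.0, -1.0]]
force: [1.1, -1.3, 1.4]
opening: 0.0007
grip_force: 0.8
```

Call:
play_rows --translation '[[0,0,0.2],[0,0,0.2],[0,0,0.0],[0,0,0.0]]' --delta_rot '[[0,0,0],[0,0,0],[0,0,0],[0,0,0]]'

```text
t: 4.0
tool_pos: [0.4914, 0.2882, 0.1847]
orientation: [[0.997, -0.082, 0.0], [-0.082, -0.997, -0.0], [0.0, 0.0, -1.0]]
force: [0.6, -1.3, 2.1]
opening: 0.0006
grip_force: 0.9
```

Call:
play_rows --translation '[[0,0,0.2],[0,0,0.1],[0,0,0.0],[0,0,0.0]]' --delta_rot '[[0,0,0],[0,0,0],[0,0,0],[0,0,0]]'

```text
t: 4.4
tool_pos: [0.4914, 0.2882, 0.1817]
orientation: [[0.997, -0.082, 0.0], [-0.082, -0.997, -0.0], [0.0, 0.0, -1.0]]
force: [0.2, -1.5, 2.0]
opening: 0.0005
grip_force: 1.0
```

Call:
play_rows --translation '[[0,0,0.2],[0,0,0.2],[0,0,0.0],[0,0,0.0]]' --delta_rot '[[0,0,0],[0,0,0],[0,0,0],[0,0,0]]'

```text
t: 4.8
tool_pos: [0.4915, 0.2883, 0.1781]
orientation: [[0.997, -0.082, 0.001], [-0.082, -0.997, 0.0], [0.001, -0.0, -1.0]]
force: [-1.1, -1.5, 7.5]
opening: 0.0004
grip_force: 3.1
```

The force jumps from about 2 N to 7.5 N at TCP z between 0.1817 and 0.178. With the foot on a 30 mm slice the TCP should be at 0.180, so it is 30 mm. I'll hold briefly, check with a crop, then release.

Call:
play_rows --translation '[[0,0,0],[0,0,0.0],[0,0,0.0],[0,0,0.0]]' --delta_rot '[[0,0,0],[0,0,0],[0,0,0],[0,0,0]]'

```text
t: 5.2
tool_pos: [0.4915, 0.2883, 0.1782]
orientation: [[0.997, -0.082, 0.001], [-0.082, -0.997, 0.0], [0.001, -0.0, -1.0]]
force: [-1.8, -1.6, 6.7]
opening: 0.0005
grip_force: 3.1
```

```bash
python3 - <<'E'
from h import *
from station import snapshot,monitor
s=snapshot("side")[:,:,::-1].copy();
x,y=280,325
o=cv2.resize(s[y:y+75,x:x+75],(600,600),interpolation=cv2.INTER_CUBIC)
A=np.array([.4935,.290,0]);th=np.linspace(0,6.28,40)
for z,col in((.014,(255,0,0)),(.024,(0,0,255)),(.034,(0,255,0)),(.044,(255,255,0))):
    for a in th:
        p=(proj("side",A+[.028*np.cos(a),.028*np.sin(a),z])-[x,y]+.5)*8
        cv2.circle(o,tuple(int(v) for v in p),1,col,-1)
cv2.imwrite("pics/c3.png",o)
st=monitor.state();print(st["tool_pos"],st["force"])
E
```

```text
[0.49146791 0.28830141 0.17820128] [-1.02985789 -1.12667934  5.96386171]
```

View pics/c3.png

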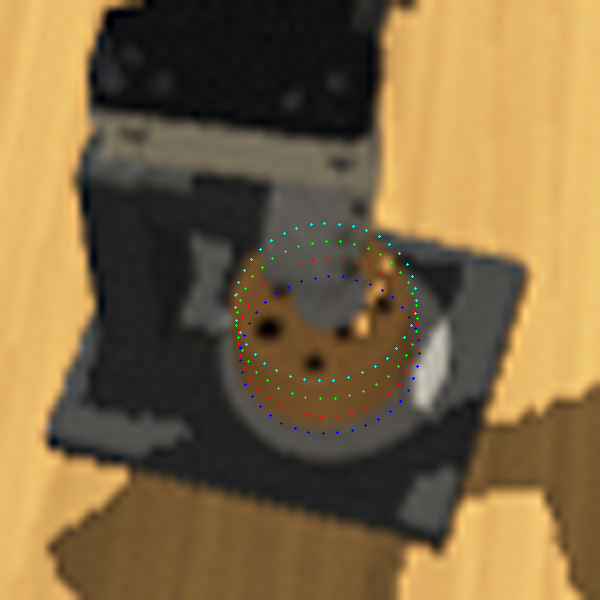

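The crop shows the slice's top front rim at about (325,380), on the 30 mm outline, with the foot resting on it at (330,310). The reading is 30 mm. I'll release the gauge and move to the post.

Call:
play_rows --translation '[[0,0,-0.5],[0,0,-1],[0,0,-2],[0,0,-2],[0,0,-1]]' --delta_rot '[[0,0,0],[0,0,0],[0,0,0],[0,0,0],[0,0,0]]'

```text
t: 5.75
tool_pos: [0.4918, 0.2886, 0.2446]
orientation: [[0.997, -0.082, 0.002], [-0.082, -0.997, 0.001], [0.002, -0.001, -1.0]]
force: [-0.4, -0.1, 0.4]
opening: 0.0005
grip_force: 0.0
```

Call:
play_rows --translation '[[1,4.5,0],[1,4.5,0],[1,4.5,0],[1,4.5,0],[1,4.5,0]]' --delta_rot '[[0,0,0],[0,0,0],[0,0,0],[0,0,0],[0,0,0]]' --hand 7 --squeeze 8

```text
t: 6.25
tool_pos: [0.5225, 0.0584, 0.2426]
orientation: [[0.997, -0.082, -0.001], [-0.082, -0.997, 0.0], [-0.001, -0.0, -1.0]]
force: [-0.1, 0.2, -0.1]
opening: 0.0362
grip_force: 0.0
```

Call:
play_rows --translation '[[1,4.5,0],[1,4.5,0],[1,4.5,0],[1,4.5,0],[1,4.5,0]]' --delta_rot '[[0,0,0],[0,0,0],[0,0,0],[0,0,0],[0,0,0]]'

```text
t: 6.75
tool_pos: [0.5539, -0.1701, 0.2425]
orientation: [[0.997, -0.082, -0.0], [-0.082, -0.997, 0.0], [-0.0, -0.0, -1.0]]
force: [1.3, 0.7, -0.4]
opening: 0.0694
grip_force: 0.0
```

Call:
play_rows --translation '[[1,4,0],[1,3,0],[0,0,0],[0,0,0]]' --delta_rot '[[0,0,0],[0,0,0],[0,0,0],[0,0,0]]'

```text
t: 7.15
tool_pos: [0.5679, -0.24, 0.2419]
orientation: [[0.997, -0.083, -0.001], [-0.083, -0.997, 0.001], [-0.001, -0.001, -1.0]]
force: [1.0, 0.3, 0.7]
opening: 0.0699
grip_force: 0.0
```

```bash
python3 - <<'E'
from h import *
from station import snapshot,monitor
s=snapshot("side")[:,:,::-1].copy();t=cv2.imread("pics/top0.png");s0=cv2.imread("pics/side0.png")
c=lambda im,x,y,w,h,k:cv2.resize(im[y:y+h,x:x+w],(w*k,h*k),interpolation=cv2.INTER_CUBIC)
a=c(t,360,165,40,40,10);b=c(s0,295,190,40,40,10)
d=c(s,260,140,160,40,5)
cv2.imwrite("pics/c4.png",np.vstack([np.hstack([a,b]),d]))
cv2.imwrite("pics/side_now.png",s)
print(monitor.state()["tool_pos"])
E
```

```text
[ 0.56800475 -0.23914209  0.24225342]
```

View pics/c4.png

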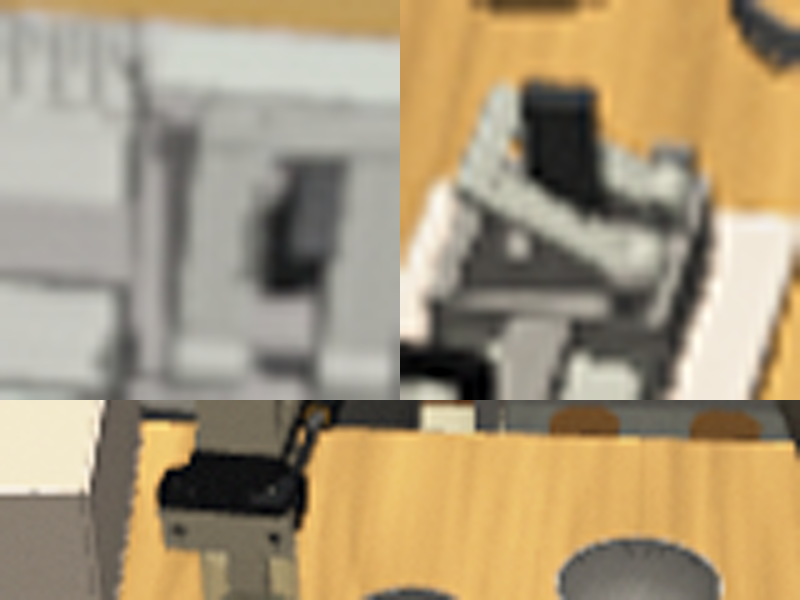

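```bash
python3 - <<'E'
from h import *
a=onz("top",(391.5,185.5),.112);b=onz("side",(310.5,198.8),.112);print(a,b)
yaw=-.082;X=np.array([np.cos(yaw),np.sin(yaw),0]);Y=np.array([-np.sin(yaw),np.cos(yaw),0])
for P in(a,b,(a+b)/2):
  for n in("top","side"):
    print(n,[tuple(proj(n,P+X*i*.012+Y*j*.006)) for i,j in((1,1),(1,-1),(-1,-1),(-1,1))])
E
```

```text
[ 0.585  -0.2633  0.112 ] [ 0.5843 -0.2609  0.112 ]
top [(np.float64(389.2), np.float64(180.3)), (np.float64(394.2), np.float64(180.6)), (np.float64(393.8), np.float64(190.6)), (np.float64(388.7), np.float64(190.4))]
side [(np.float64(306.3), np.float64(199.1)), (np.float64(307.1), np.float64(196.8)), (np.float64(314.4), np.float64(197.5)), (np.float64(313.7), np.float64(199.8))]
top [(np.float64(388.2), np.float64(180.7)), (np.float64(393.2), np.float64(180.9)), (np.float64(392.8), np.float64(191.0)), (np.float64(387.7), np.float64(190.7))]
side [(np.float64(306.4), np.float64(199.6)), (np.float64(307.2), np.float64(197.3)), (np.float64(314.6), np.float64(198.0)), (np.float64(313.8), np.float64(200.3))]
top [(np.float64(388.7), np.float64(180.5)), (np.float64(393.7), np.float64(180.8)), (np.float64(393.3), np.float64(190.8)), (np.float64(388.2), np.float64(190.5))]
side [(np.float64(306.4), np.float64(199.4)), (np.float64(307.2), np.float64(197.1)), (np.float64(314.5), np.float64(197.7)), (np.float64(313.7), np.float64(200.1))]
```

Call:
play_rows --translation '[[1.6,2.1,0],[0,0,3],[0,0,3],[0,0,3],[0,0,2]]' --delta_rot '[[0,0,0],[0,0,0],[0,0,0],[0,0,0],[0,0,0]]'

```text
t: 7.7
tool_pos: [0.5818, -0.2597, 0.1307]
orientation: [[0.997, -0.08, -0.002], [-0.08, -0.997, 0.002], [-0.002, -0.002, -1.0]]
force: [0.2, 1.0, -0.4]
opening: 0.0699
grip_force: 0.0
```

Call:
play_rows --translation '[[0,0,1.5],[0,0,1.0],[0,0,0],[0,0,0]]' --delta_rot '[[0,0,0],[0,0,0],[0,0,0],[0,0,0]]'

```text
t: 8.1
tool_pos: [0.5829, -0.2616, 0.1085]
orientation: [[0.997, -0.081, 0.001], [-0.081, -0.997, -0.0], [0.001, 0.0, -1.0]]
force: [0.6, -0.7, 0.6]
opening: 0.0699
grip_force: 0.0
```

Down another 6 mm, then close.

Call:
play_rows --translation '[[0,0,0.6],[0,0,0],[0,0,0],[0,0,0],[0,0,0]]' --delta_rot '[[0,0,0],[0,0,0],[0,0,0],[0,0,0],[0,0,0]]' --hand 2

```text
t: 8.6
tool_pos: [0.5826, -0.2622, 0.1019]
orientation: [[0.997, -0.082, 0.0], [-0.082, -0.997, -0.0], [0.0, 0.0, -1.0]]
force: [0.1, 0.0, -0.3]
opening: 0.0351
grip_force: 0.0
```

Call:
play_rows --translation '[[0,0,0],[0,0,0],[0,0,0],[0,0,0],[0,0,0]]' --delta_rot '[[0,0,0],[0,0,0],[0,0,0],[0,0,0],[0,0,0]]' --hand 0

```text
t: 9.1
tool_pos: [0.5825, -0.2624, 0.1018]
orientation: [[0.997, -0.082, 0.0], [-0.082, -0.997, -0.0], [0.0, 0.0, -1.0]]
force: [0.4, -1.2, 0.2]
opening: 0.0118
grip_force: 8.0
```

Gripped at 11.8 mm opening. I'll feel for the 70 mm end stop to get a position reference.

Call:
play_rows --translation '[[0,0.1,0],[0,0,0],[0,0,0]]' --delta_rot '[[0,0,0],[0,0,0],[0,0,0]]'

```text
t: 9.4
tool_pos: [0.5825, -0.2627, 0.1018]
orientation: [[0.997, -0.082, 0.0], [-0.082, -0.997, 0.0], [-0.0, -0.0, -1.0]]
force: [1.0, 1.3, 1.5]
opening: 0.0124
grip_force: 8.0
```

Call:
play_rows --translation '[[0,0.1,0],[0,0,0],[0,0,0]]' --delta_rot '[[0,0,0],[0,0,0],[0,0,0]]'

```text
t: 9.7
tool_pos: [0.5824, -0.2628, 0.1017]
orientation: [[0.997, -0.082, -0.0], [-0.082, -0.997, 0.002], [-0.0, -0.002, -1.0]]
force: [0.3, 4.7, 2.1]
opening: 0.0123
grip_force: 8.0
```

The stop is at y ≈ -0.2627. The 30 mm mark is 40 mm along the rail from there, so the target is about (0.5858, -0.2228).

Call:
play_rows --translation '[[0,-0.8,0],[0,-0.9,0],[0,-0.9,0],[0,-0.9,0],[0,-0.6,0]]' --delta_rot '[[0,0,0],[0,0,0],[0,0,0],[0,0,0],[0,0,0]]' --squeeze 12

```text
t: 10.2
tool_pos: [0.5868, -0.2224, 0.1018]
orientation: [[0.997, -0.082, 0.002], [-0.082, -0.997, -0.001], [0.002, 0.001, -1.0]]
force: [5.1, -4.4, -3.1]
opening: 0.0121
grip_force: 12.0
```

Call:
play_rows --translation '[[0,0,0],[0,0,0],[0,0,0]]' --delta_rot '[[0,0,0],[0,0,0],[0,0,0]]'

```text
t: 10.5
tool_pos: [0.5868, -0.2226, 0.1018]
orientation: [[0.997, -0.082, 0.002], [-0.082, -0.997, -0.001], [0.002, 0.0, -1.0]]
force: [4.8, -2.4, -3.1]
opening: 0.0123
grip_force: 12.0
```

```bash
python3 - <<'E'
from h import *
from station import snapshot,monitor
t=snapshot("top")[:,:,::-1].copy();s=snapshot("side")[:,:,::-1].copy()
c=lambda im,x,y,w,h,k:cv2.resize(im[y:y+h,x:x+w],(w*k,h*k),interpolation=cv2.INTER_CUBIC)
cv2.imwrite("pics/c5.png",np.hstack([c(t,330,155,50,75,8),c(s,280,165,50,75,8)]))
st=monitor.state();print(st["tool_pos"],st["force"],st["grip_force"])
E
```

```text
[ 0.58677806 -0.22263649  0.10175687] [ 4.83691128 -1.90715263 -2.16098016] 11.965111792087555
```

View pics/c5.png

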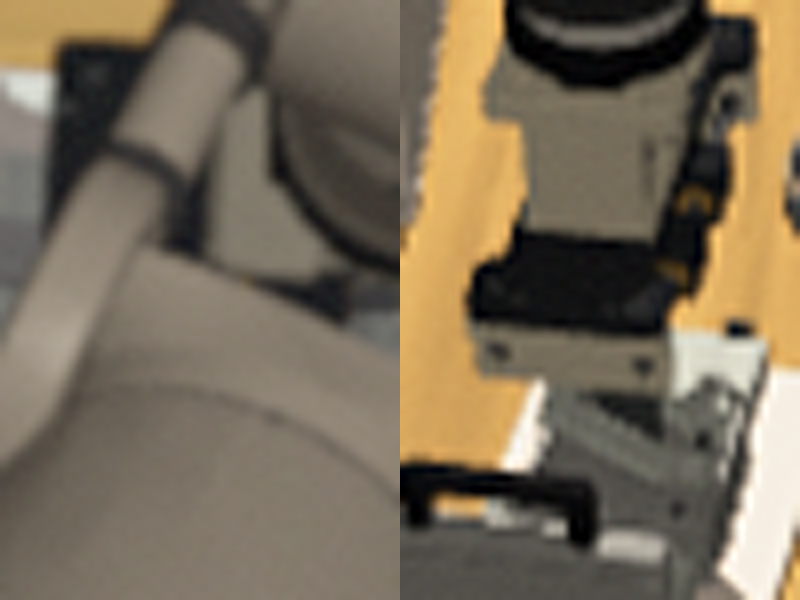

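The scale is hidden by the arm. The leg has moved 40.3 mm from the stop, so the gap is about 29.7 mm. I'll ease the sideways load, then slide down with the grip on, stopping to check before the cam bites.

Call:
play_rows --translation '[[0.1,0.02,0],[0,0,0.3],[0,0,0.4],[0,0,0.4],[0,0,0]]' --delta_rot '[[0,0,0],[0,0,0],[0,0,0],[0,0,0],[0,0,0]]' --squeeze 10

```text
t: 11.1
tool_pos: [0.5879, -0.224, 0.0929]
orientation: [[0.997, -0.082, 0.004], [-0.082, -0.997, -0.002], [0.004, 0.002, -1.0]]
force: [0.5, -2.5, 8.9]
opening: 0.012
grip_force: 10.0
```

Call:
play_rows --translation '[[0,0,0.3],[0,0,0.3],[0,0,0.2],[0,0,0],[0,0,0]]' --delta_rot '[[0,0,0],[0,0,0],[0,0,0],[0,0,0],[0,0,0]]'

```text
t: 11.6
tool_pos: [0.5884, -0.2242, 0.0858]
orientation: [[0.997, -0.082, 0.005], [-0.082, -0.997, -0.003], [0.005, 0.003, -1.0]]
force: [0.5, -2.7, 12.3]
opening: 0.0122
grip_force: 11.5
```

Call:
play_rows --translation '[[0,-0.12,0],[0,0,0],[0,0,0]]' --delta_rot '[[0,0,0],[0,0,0],[0,0,0]]'

```text
t: 11.9
tool_pos: [0.5885, -0.223, 0.0858]
orientation: [[0.997, -0.082, 0.005], [-0.082, -0.997, -0.003], [0.006, 0.003, -1.0]]
force: [0.3, -1.9, 13.6]
opening: 0.0121
grip_force: 11.5
```

Call:
play_rows --translation '[[0,-0.02,0.2],[0,-0.02,0.2],[0,-0.02,0.2],[0,0,0],[0,0,0]]' --delta_rot '[[0,0,0],[0,0,0],[0,0,0],[0,0,0],[0,0,0]]'

```text
t: 12.4
tool_pos: [0.5891, -0.2227, 0.0803]
orientation: [[0.997, -0.082, 0.007], [-0.082, -0.997, -0.004], [0.007, 0.003, -1.0]]
force: [0.8, -3.3, 13.8]
opening: 0.012
grip_force: 11.6
```

Call:
play_rows --translation '[[-0.02,0.03,0.2],[-0.02,0,0.2],[-0.02,0,0.2],[0,0,0],[0,0,0]]' --delta_rot '[[0,0,0],[0,0,0],[0,0,0],[0,0,0],[0,0,0]]'

```text
t: 12.9
tool_pos: [0.5891, -0.223, 0.0747]
orientation: [[0.997, -0.082, 0.008], [-0.082, -0.997, -0.004], [0.008, 0.003, -1.0]]
force: [2.6, -2.0, 17.0]
opening: 0.0125
grip_force: 11.4
```

Call:
play_rows --translation '[[-0.02,0,0.2],[-0.02,0,0.2],[-0.02,0,0.2],[0,0,0],[0,0,0]]' --delta_rot '[[0,0,0],[0,0,0],[0,0,0],[0,0,0],[0,0,0]]'

```text
t: 13.4
tool_pos: [0.5893, -0.2233, 0.0691]
orientation: [[0.997, -0.082, 0.01], [-0.082, -0.997, -0.005], [0.01, 0.004, -1.0]]
force: [4.0, -2.6, 16.1]
opening: 0.0125
grip_force: 11.1
```

Call:
play_rows --translation '[[0,0,0.1],[0,0,0.1],[0,0,0],[0,0,0]]' --delta_rot '[[0,0,0],[0,0,0],[0,0,0],[0,0,0]]'

```text
t: 13.8
tool_pos: [0.5894, -0.2233, 0.0679]
orientation: [[0.997, -0.082, 0.01], [-0.082, -0.997, -0.005], [0.011, 0.004, -1.0]]
force: [2.7, -2.2, 20.2]
opening: 0.0125
grip_force: 15.7
```

Call:
play_rows --translation '[[0,0,0.15],[0,0,0.15],[0,0,0],[0,0,0]]' --delta_rot '[[0,0,0],[0,0,0],[0,0,0],[0,0,0]]'

```text
t: 14.2
tool_pos: [0.5895, -0.2235, 0.0673]
orientation: [[0.997, -0.082, 0.012], [-0.082, -0.997, -0.006], [0.012, 0.005, -1.0]]
force: [-2.5, 0.5, 36.2]
opening: 0.0123
grip_force: 25.2
```

The lever is now solid at its end: the fingertip is at about 59.5 mm and the force rises steeply. I'll ease off a little and check.

Call:
play_rows --translation '[[0,0,-0.1],[0,0,-0.05],[0,0,0],[0,0,0]]' --delta_rot '[[0,0,0],[0,0,0],[0,0,0],[0,0,0]]'

```text
t: 14.6
tool_pos: [0.5895, -0.2235, 0.0674]
orientation: [[0.997, -0.082, 0.011], [-0.082, -0.997, -0.006], [0.012, 0.005, -1.0]]
force: [0.1, -1.2, 27.4]
opening: 0.0121
grip_force: 24.5
```

```bash
python3 - <<'E'
from h import *
from station import snapshot,monitor
s=snapshot("side")[:,:,::-1].copy()
x,y=270,170
cv2.imwrite("pics/c6.png",cv2.resize(s[y:y+75,x:x+75],(600,600),interpolation=cv2.INTER_CUBIC))
cv2.imwrite("pics/full_end.png",s)
st=monitor.state();print(st["tool_pos"],st["force"],st["grip_force"],st["opening"])
E
```

```text
[ 0.58950486 -0.22344285  0.06739574] [ 1.70672812 -1.55564472 26.77711049] 24.458056557923555 0.012115459271579306
```

View pics/c6.png

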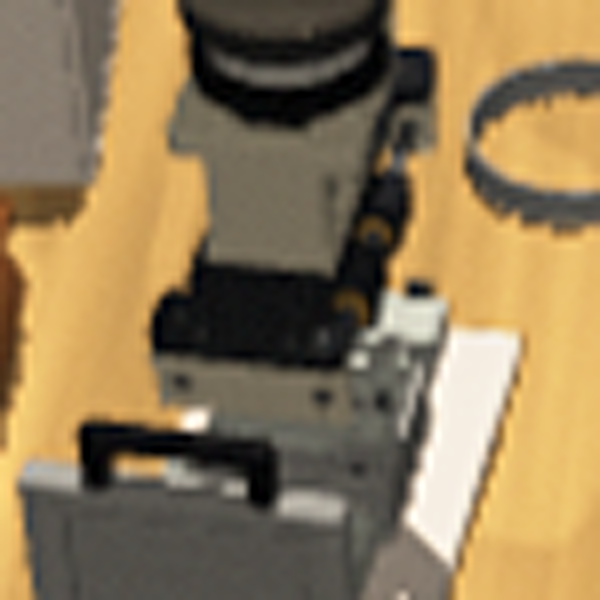

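The crop shows the lever arms flat under the fingers at about (330,400), with the post still gripped (12.1 mm opening) and the gap at about 30.3 mm.

```bash
python3 -c "
from station import robot
print(robot.job_done())"
```

```text
the job is handed in; nothing more can be done
None
```

The job is handed in: the gauge read 30 mm and has been let go, and the stop leg is held by its post at about the 30 mm mark (estimated from arm travel, because the arm hid the scale) with the cam lever pressed fully down.

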